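# Hold a sprung shelf slat level

## Robot

A 6-joint arm with a two-finger parallel gripper is mounted at the origin on the work surface. World frame = base frame: x ahead of the robot, y to its left, z up, the work surface at z = 0. Lengths are in m, angles in rad, forces in N, time in s.
With the tool pointing down it reaches from about 0.25 to 0.775 m from the base axis. Payload 8.9 kg.
Tool frame: the origin (TCP) lies midway between the tips of the shut fingers; the grasp point (between the pads) lies grip_depth behind it (grip_depth is the distance from the TCP to the grasp point, in m); z points along the fingers, y is the direction in which the jaws open and shut (so a half turn about z gives the same grasp; the last joint's range is limited). The gripper opens to 85 mm and grips with 20 to 120 N. Pads are 22 mm wide; open, the fingers measure 114 mm over their backs; the gripper's body (76 mm by 85 mm) begins 54 mm behind the grasp point. The pads swing forward as they close: fully open they stand 13 mm farther back than shut.
Start: joints at [1.044, 0.291, -0.153, 1.127, 0, 1.431], TCP at [0.199, 0.486, 0.193] pointing down, gripper open.
Joint ranges: [-2.52, 2.52], [-0.91, 1.74], [-1.3, 1.37], [-1.96, 2.02], [-1.52, 1.47], [-3.14, 3.14]. Speed limits (rad/s): [2.22, 2.22, 2.79, 3.14, 3.14, 3.14].

## Interface

Orientations are given as a unit quaternion [x, y, z, w].
In Python, from station import get_state, capture, camera_model, finish_job, grip_depth gives the robot as it stands.
- The arm moves only by the tool step_arm, never from a script. Its argument "increments" is a list of rows, each an object with "delta_pos": the shift along the tool's x, y, z in cm, a list of three; "twist": the turn about the tool's z in rad. A call has 1 to 20 rows; each row shifts and turns the commanded pose from where the row before left it, along the tool's axes as they then stand; what a row does not reach is not made up. A row lasts 1/10 s, in which the tool goes at most 50 mm and 8.59 degrees, less where a joint would pass 70% of its speed; a pose out of reach is approached as far as the arm can. A call is refused whole if a number of a shift passes 5 or a number of a turn 0.15, either way. A call with a gripper value outside its range is refused whole. "fingers" is the opening, from 0 (shut) to 1 (fully open), set as the call begins (left out, the last holds). The fingers move at their own pace and stop on an object; "squeeze" is the grip in N (left out, the last holds). Time passes only in rows, so rows that do not move let the fingers close. It gives the time, the measured TCP pose, the force and the opening at its end, in the units of the state.
- get_state(): the state, without advancing time (a new reading comes with each control period).
- capture(name): name is "scene" or "top" or "wrist"; returns (picture, depth): 420x560x3 uint8, red, green, blue; 420x560 float32, m along the optical axis (not along the pixel's ray), 0 where there is no reading.
- camera_model(name): a dict with "intrinsics" (3x3 intrinsics, pixels), "extrinsics" (4x4, takes a point from world to camera coordinates). Camera axes: x right, y down, z forward; pixel columns grow to the right and rows downward; lengths in m; the calibration is good to about 2 mm. A picture is of the moment at which its call begins: read the wrist's pose just before it. camera_model takes no time and is no camera call; for the wrist camera it gives the pose at the moment of the call.
- finish_job(): hands the job in, once; it reports no verdict.
The state is a dict: "t": time; "qpos": joint angles; "joint_velocities": joint speeds; "effort": joint torques, N m; "eef_pos": TCP position; "orientation": TCP orientation; "ft_force": force on the tool from outside, world axes, zero at the start; "ft_torque": the same for the moment, N m; "width": finger opening in m.
Only numpy, scipy, OpenCV 4.12 (cv2) and the standard library are available. Lean on these libraries where they do the work, as an engineer would, in place of code of your own. Each camera call takes 0.05 s, during which the arm holds its last target. There are 200 camera calls.

## Task

Stand the aluminium level on its base lengthwise along the middle of the raised, sloping pale cedar slat, midway between the hinge cheeks and the round steel press pad, and let go of it. Then press the pad at the slat's free end down with the fingertips against its spring until the slat and the level on it are horizontal, not further, and finish while still holding it pressed there so that its stop screw can be set. Leave the other things on the bench where they are.

Things in the scene. Friction and masses are not known exactly. Their poses are not given: they have to be found in the camera images.
- level: Small aluminium spirit level, a bar 150 mm long, 20 mm thick and 36 mm tall, 0.12 to 0.2 kg, with grey end caps and a glass vial in its top edge. It stands on its 150 x 20 mm base on the bench, somewhere to the robot's right of the stand; the screwdriver or the hex key set may have any of the neighbouring places. Origin: centre of its underside; x along its length, y across its thickness, z up.
- stand: Steel stand fixed to the bench, to the robot's left: base plate 90 x 360 x 8 mm, and at its +y end two hinge cheeks (60 mm apart over their outsides, reaching 20 mm either side of the hinge axis, up to 112 mm above the bench). Origin: centre of the base's underside. It carries the slat: the hinge axis is parallel to the stand's x, at y = +150 mm, z = 92.5 mm, and the slat runs from there towards the stand's -y.
- slat (a joint): New, pale cedar slat, 44 mm wide, 15 mm thick, free end 310 mm from the hinge axis. Hinge angle in rad, growing as the free end is pressed: 0 = at rest on its upper stop, free end up by 0.17 rad; 0.17 = horizontal; 0.32 = lower stop, below horizontal. A spring pushes it to 0: with the level on, about 3 N at the pad starts it, 5 N holds it horizontal. The level's weight alone does not move it.
- slat_mid (a point): The middle of the slat's free top face, where the middle of the level's underside belongs: 140 mm from the hinge axis along the slat, 7.5 mm above the slat's mid-plane. It moves with the slat: y along the slat towards the hinge, x across it, z out of its top face. When the slat is horizontal its top face is 100 mm above the bench.
- press_pad (a point): Centre of the top of the round steel press pad, 36 mm in diameter and 8 mm high, that is fixed on the slat's top face 280 mm from the hinge axis, near the free end. It moves with the slat, same axes as slat_mid. Its top is 108 mm above the bench when the slat is horizontal, about 155 mm at rest.
- screwdriver: Yellow-handled screwdriver, 200 mm long, lying on the bench. A bystander. Origin: its underside, x along it.
- hexkeys: Folded stainless steel hex key set, 95 x 34 x 20 mm, lying on the bench. A bystander; shorter and lower than the level. Origin: centre of its underside, x along it.
- tray: Open grey plastic hardware tray, 150 x 240 x 35 mm, at the far side of the bench. A bystander. Origin: centre of its underside.
- flap_handle (a point): Knob on the half-open hinged flap of the clear plastic parts box (130 x 200 x 45 mm, fixed at the far side of the bench; flap hinged on the box's far rim). A bystander.
- jar: Glass jar with a steel cap, 60 mm in diameter, 75 mm tall, at the far side of the bench. A bystander. Origin: centre of its underside.
- offcut: Wood offcut, 90 x 140 x 24 mm, lying on the bench to the robot's right. A bystander. Origin: centre of its underside.
- pot: Terracotta flower pot, 110 mm in diameter, 90 mm tall, to the robot's left. A bystander. Origin: centre of its underside.
Not all that is in view belongs to the job. There is more than one size of the level; the job needs the middle-sized.

How it is judged:
On the way:
1. the level stands along the middle of the sloping slat, let go of, with the slat still up at rest (x of level in the frame of slat_mid between -0.012 and 0.012 m and y of level in the frame of slat_mid between -0.035 and 0.035 m and z of level in the frame of slat_mid between -0.005 and 0.005 m and angle between the x axis of level and the y axis of slat_mid, either way round below 0.12 rad and angle between the z axis of level and the z axis of slat_mid, either way round below 0.06 rad and contact force between level and stand above 0.4 N and contact force between each of the arm, the fingers and level below 0.1 N and linear speed of level below 0.02 m/s and value of joint slat below 0.04 rad), for 0.3 s.
At the end, for the whole second after the job is handed in: The fingers still press the slat down (2 to 25 N), the slat is horizontal within 0.03 rad and still, and the level stands on it, untouched and at rest, lengthwise (within 0.12 rad), within 12 mm of the slat's centre line and 35 mm of the middle of its free top face (x of level in the frame of slat_mid between -0.012 and 0.012 m and y of level in the frame of slat_mid between -0.035 and 0.035 m and z of level in the frame of slat_mid between -0.005 and 0.005 m and angle between the x axis of level and the y axis of slat_mid, either way round below 0.12 rad and angle between the z axis of level and the z axis of slat_mid, either way round below 0.06 rad and contact force between level and stand above 0.4 N and contact force between each of the arm, the fingers and level below 0.1 N and linear speed of level below 0.02 m/s and value of joint slat between 0.14 and 0.2 rad and velocity of joint slat between -0.04 and 0.04 rad/s and contact force between the fingers and stand between 2 and 25 N); the arm keeps its last pose, push and grip.
It fails at once if a bystander (the screwdriver, the hex key set, the hardware tray, the parts box's flap, the glass jar, the wood offcut, the flower pot) is moved by more than 30 mm (distance of any of screwdriver, hexkeys, tray, flap_handle, jar, offcut, pot from where it was at the start of the episode above 0.03 m).
It also fails if it takes over 43 s, if anything falls off the work surface, if the arm or the gripper's body presses on something with over 40 N, if the wrist force passes 120 N, or if a joint passes its speed limit or range.

## Working session

There is one attempt and no reset: what is moved stays moved. The work goes in short steps, Python scripts to look and compute and a tool call to move; the robot and the scene stay as the last step left them, time stands still between calls to the robot, and variables do not carry over. Pictures are saved under pics/ and viewed, about 8 in all and at most 12, crops included, and the job is handed in when it is done.

Besides the shell and the picture viewer there is one more tool, called after "Call:" in YAML: its name, and indented under it one key for each argument. step_arm: Moves the arm, as the interface text tells. Its arguments: {"type":"object","properties":{"increments":{"type":"array","items":{"type":"object","properties":{"delta_pos":{"type":"array","items":{"type":"number"}},"twist":{"type":"number"}}}},"fingers":{"type":"number"},"squeeze":{"type":"number"}},"required":["increments"]}

```bash
mkdir -p pics; cat > h.py <<'E'
import numpy as np, cv2
from station import *
def save(n,im): cv2.imwrite(f'pics/{n}.png', im[:,:,::-1])
def pts(name, depth):
    m=camera_model(name); K=np.array(m['intrinsics']); E=np.array(m['extrinsics'])
    v,u=np.mgrid[:depth.shape[0],:depth.shape[1]]
    c=np.stack([(u-K[0,2])/K[0,0]*depth,(v-K[1,2])/K[1,1]*depth,depth],-1)
    return (c-E[:3,3])@E[:3,:3]
E
python3 - <<'E'
from h import *
print(get_state(), grip_depth() if callable(grip_depth) else grip_depth)
for n in ['top','scene']:
    im,d=capture(n); save(n+'0',im); np.savez(n+'0.npz',im=im,d=d,p=pts(n,d))
    print(n,camera_model(n))
a=cv2.imread('pics/top0.png');b=cv2.imread('pics/scene0.png')
E
```

```text
{'t': 0.0, 'qpos': array([ 1.04367836e+00,  2.91272364e-01, -1.54148978e-01,  1.12668733e+00,
        8.39159441e-06,  1.43149763e+00]), 'joint_velocities': array([ 0.00053913,  0.00200807, -0.00116439,  0.00084227,  0.00024313,
        0.00111365]), 'effort': array([ 2.06737022e-03, -5.37146330e+01,  3.31366789e+01,  1.60012871e-02,
       -1.44454066e-04, -3.84810370e-07]), 'eef_pos': array([0.19828139, 0.48558278, 0.19272799]), 'orientation': array([ 1.92696679e-01,  9.81258151e-01, -6.18711701e-04, -2.18584519e-04]), 'ft_force': array([-0.01242929, -0.48341097,  0.20878072]), 'ft_torque': array([-0.02285682, -0.02828749,  0.02417749]), 'width': 0.08544372678533704} 0.0187
top {'intrinsics': array([[485.42502255,   0.        , 278.51848794],
       [  0.        , 485.42502255, 216.30081385],
       [  0.        ,   0.        ,   1.        ]]), 'extrinsics': array([[-1.79140070e-02, -9.99837045e-01, -2.22981832e-03,
         3.20870718e-02],
       [-9.95717889e-01,  1.80424064e-02, -9.06661800e-02,
         5.26171599e-01],
       [ 9.06916367e-02,  5.96075414e-04, -9.95878844e-01,
         1.75941936e+00],
       [ 0.00000000e+00,  0.00000000e+00,  0.00000000e+00,
         1.00000000e+00]])}
scene {'intrinsics': array([[465.30305757,   0.        , 265.42563821],
       [  0.        , 465.30305757, 209.42883611],
       [  0.        ,   0.        ,   1.        ]]), 'extrinsics': array([[ 0.85764499,  0.51413541, -0.01048107, -0.45587507],
       [ 0.36487797, -0.62277335, -0.69211084, -0.1016002 ],
       [-0.36236602,  0.58976108, -0.72171513,  1.56886352],
       [ 0.        ,  0.        ,  0.        ,  1.        ]])}
```

View pics/top0.png

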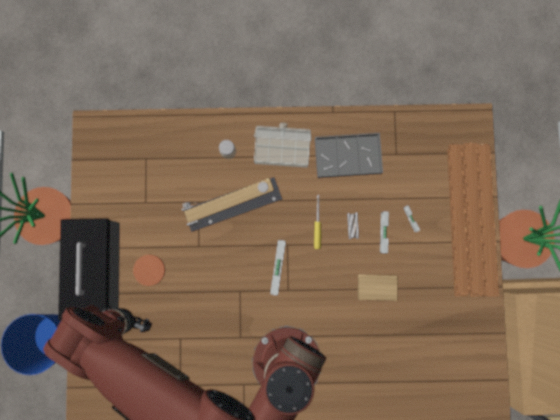

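View pics/scene0.png

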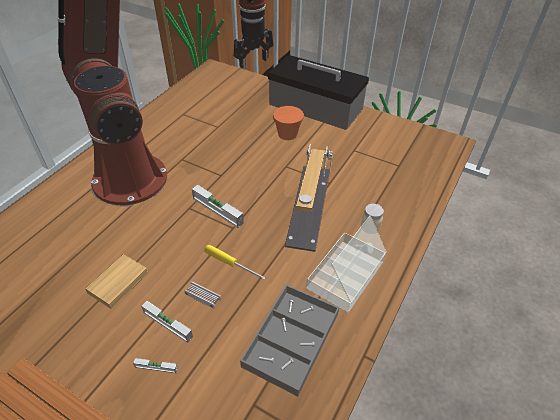

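The top view shows three levels, at about (278,267), (384,232) and (412,218). The slat runs from the cheeks at (190,210) to the pad at (265,186). I'll measure lengths and heights next.

```bash
python3 - <<'E'
from h import *
for cam,boxes in {'top':{'A':(262,232,295,302),'B':(372,205,396,258),'C':(400,200,425,236)},'scene':{'A':(180,175,255,235),'B':(132,295,202,345),'C':(128,352,184,378)}}.items():
    z=np.load(cam+'0.npz'); P=z['p']; im=z['im']
    for k,(x0,y0,x1,y1) in boxes.items():
        p=P[y0:y1,x0:x1].reshape(-1,3); d=z['d'][y0:y1,x0:x1].ravel()
        p=p[d>0]; q=p[p[:,2]>np.percentile(p[:,2],98)-.012]; q=q[q[:,2]>.008]
        r=cv2.minAreaRect((q[:,:2]*1000).astype(np.float32))
        c=cv2.boxPoints(r)
        e=max((c[1]-c[0],c[2]-c[1]),key=np.linalg.norm)
        print(cam,k,len(q),'c',np.round(r[0],1),'size',np.round(r[1],1),'yaw',round(np.degrees(np.arctan2(e[1],e[0])),1),'z',np.round(np.percentile(q[:,2],[50,98]),4))
    # slat: pale orange/bright mask
    x0,y0,x1,y1=(175,170,285,235) if cam=='top' else (285,140,340,215)
    p=P[y0:y1,x0:x1].reshape(-1,3); hsv=cv2.cvtColor(im,cv2.COLOR_RGB2HSV)[y0:y1,x0:x1].reshape(-1,3)
    m=(p[:,2]>.085)&(hsv[:,1]>70)&(hsv[:,2]>120)&(z['d'][y0:y1,x0:x1].ravel()>0)
    q=p[m]; r=cv2.minAreaRect((q[:,:2]*1000).astype(np.float32)); print(cam,'slat',len(q),r, 'corners',cv2.boxPoints(r).round(0).tolist())
    A=np.c_[q[:,:2],np.ones(len(q))]
    w=np.ones(len(q),bool)
    for _ in range(6):
        s=np.linalg.lstsq(A[w],q[w,2],rcond=None)[0]; w=abs(A@s-q[:,2])<.005
    print('plane',s,w.sum(),'slope',np.hypot(*s[:2]),'downdir',np.degrees(np.arctan2(s[1],s[0])),'zrange',q[w,2].min(),q[w,2].max())
    # base plate
    p=P[y0:y1+(10 if cam=='top' else 40),x0:x1].reshape(-1,3)
    g=p[(p[:,2]>.12)]; print('high med',np.median(g,0))
im=np.load('top0.npz')['im'];s=cv2.resize(im[165:240,175:290],None,fx=5,fy=5,interpolation=2)
save('slat0',s)
E
```

```text
top A 317 c [341.   29.5] size [ 26.  194.4] yaw -9.4 z [0.0451 0.0535]
top B 196 c [ 462.1 -364.2] size [ 20.9 147.2] yaw -3.6 z [0.0327 0.0416]
top C 98 c [ 510.4 -467.2] size [100.   15.8] yaw 22.5 z [0.0199 0.0293]
top slat 1022 ((575.9053955078125, 197.36727905273438), (44.713844299316406, 321.7059631347656), 18.742673873901367) corners [[503.0, 343.0], [606.0, 38.0], [649.0, 52.0], [545.0, 357.0]]
plane [ 0.03898651 -0.16608069  0.13384765] 818 slope 0.17059526159605543 downdir -76.7893295037431 zrange 0.09159259425467521 0.1544439936421808
high med [0.59668227 0.12354412 0.1365034 ]
scene A 411 c [341.3  25.8] size [ 30.3 195.2] yaw -9.3 z [0.0475 0.0529]
scene B 423 c [ 462.  -366.6] size [ 21.5 150.8] yaw -3.3 z [0.0368 0.0412]
scene C 250 c [ 511.1 -470.2] size [100.9  16. ] yaw 22.3 z [0.0248 0.0287]
scene slat 789 ((571.3934936523438, 196.0499725341797), (75.18467712402344, 321.46142578125), 14.077703475952148) corners [[496.0, 343.0], [574.0, 31.0], [647.0, 49.0], [569.0, 361.0]]
plane [ 0.05011717 -0.16490114  0.13059667] 777 slope 0.1723488259822892 downdir -73.09479169046585 zrange 0.09567719146054614 0.15655440983058902
high med [0.60264245 0.11853161 0.14075661]
```

View pics/slat0.png

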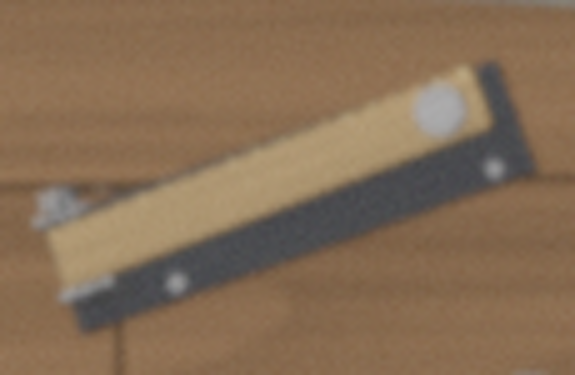

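The middle-sized level is B: 150 mm long, at about (0.462,-0.365), yaw -3.5°. I'll go past the slat for a close wrist view on the way to it, and cast pad rays from both fixed views.

```bash
cat >> h.py <<'E'
def ray(name,u,v,zp,m=None):
    m=m or camera_model(name); K=np.array(m['intrinsics']); E=np.array(m['extrinsics'])
    o=-E[:3,:3].T@E[:3,3]; d=E[:3,:3].T@np.linalg.inv(K)@[u,v,1]
    return o+d*(zp-o[2])/d[2]
def go(p,yaw,n=None):
    """row(s) to reach p with tool-y yaw (deg): prints total shift in current tool axes cm and twist"""
    s=get_state(); from scipy.spatial.transform import Rotation as R
    M=R.from_quat(s['orientation']).as_matrix(); y0=np.degrees(np.arctan2(M[1,1],M[0,1]))
    print('t',s['t'],'eef',s['eef_pos'].round(4),'yaw',y0.round(2),'F',s['ft_force'].round(2),'w',round(s['width'],4))
    tw=-((yaw-y0+90)%180-90)
    print('shift cm',(M.T@(np.array(p)-s['eef_pos'])*100).round(2),'twist',np.radians(tw).round(3))
E
python3 - <<'E'
from h import *
for n,(u,v) in {'top':(263,186.8),'scene':(306,199)}.items():
    print(n,ray(n,u,v,.155))
for n,(x0,y0,x1,y1) in {'top':(372,255,396,275),'scene':(60,310,125,345)}.items():
    print(n,np.median(np.load(n+'0.npz')['p'][y0:y1,x0:x1].reshape(-1,3),0))
go([.5,.2,.33],18.7)
E
```

```text
top [0.61704017 0.0738021  0.155     ]
scene [0.61921088 0.07330867 0.155     ]
top [ 0.34450309 -0.36134186 -0.00161916]
scene [ 0.29909583 -0.46963192  0.00146758]
t 0.1 eef [0.1983 0.4856 0.1928] yaw 67.78 F [-0.45 -0.23  0.08] w 0.0851
shift cm [-38.73 -15.05 -13.71] twist 0.857
```

Call:
step_arm:
  increments:
    - {"delta_pos": [-3,-1,-3]}
    - {"delta_pos": [-3,-1,-3]}
    - {"delta_pos": [-3.5,-1.3,-2.5]}
    - {"delta_pos": [-3.5,-1.4,-2.5]}
    - {"delta_pos": [-3.5,-1.4,-2.5]}
    - {"delta_pos": [-3.5,-1.4,0]}
    - {"delta_pos": [-3.5,-1.4,0]}
    - {"delta_pos": [-3.5,-1.4,0]}
    - {"delta_pos": [-3.5,-1.4,0]}
    - {"delta_pos": [-3.5,-1.4,0]}
    - {"delta_pos": [-2,-1,0]}
    - {"delta_pos": [0,0,0]}

```text
invalid input
```

```bash
python3 - <<'E'
from h import *
go([.46,-.36,.15],86.5)
m=camera_model('wrist');im,d=capture('wrist'); save('w1',im); np.savez('w1.npz',im=im,d=d,p=pts('wrist',d)); import pickle; pickle.dump(m,open('w1.pkl','wb'))
E
```

```text
t 0.1 eef [0.1983 0.4856 0.1928] yaw 67.78 F [-0.45 -0.23  0.08] w 0.0851
shift cm [-56.2  -68.38   4.35] twist -0.327
```

View pics/w1.png

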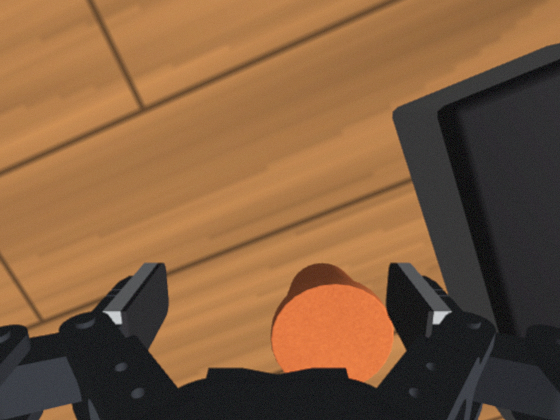

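The gripper starts right above the pot, and the wrist camera looks toward tool +x. I'll give every row a twist value, and view the slat from beyond its free end.

```bash
python3 - <<'E'
from h import *
go([.62,.03,.34],18.7)
E
```

```text
t 0.15 eef [0.1984 0.4857 0.1929] yaw 67.78 F [-0.4  -0.03 -0.64] w 0.0852
shift cm [-56.26 -26.25 -14.7 ] twist 0.857
```

Call:
step_arm:
  increments:
    - {"delta_pos": [0,0,-3],"twist": 0}
  fingers: 1
  squeeze: 20

```text
t: 0.25
eef_pos: [0.1973, 0.4838, 0.2203]
orientation: [0.193, 0.981, -0.003, -0.001]
ft_force: [0.3, 0.5, 1.3]
width: 0.0852
```

Call:
step_arm:
  increments:
    - {"delta_pos": [-2.5,-1.2,-2],"twist": 0}
    - {"delta_pos": [-3.8,-1.8,-2],"twist": 0}
    - {"delta_pos": [-3.8,-1.8,-2],"twist": 0}
    - {"delta_pos": [-3.8,-1.8,-2],"twist": 0}
    - {"delta_pos": [-3.8,-1.8,-2],"twist": 0}
    - {"delta_pos": [-3.8,-1.8,-2],"twist": 0}
    - {"delta_pos": [-3.8,-1.8,0],"twist": 0}
    - {"delta_pos": [-3.8,-1.8,0],"twist": 0}
    - {"delta_pos": [-3.8,-1.8,0],"twist": 0}
    - {"delta_pos": [-3.8,-1.8,0],"twist": 0}
    - {"delta_pos": [-3.8,-1.8,0],"twist": 0}
    - {"delta_pos": [-3.8,-1.8,0],"twist": 0}
    - {"delta_pos": [-3.8,-1.8,0],"twist": 0}
    - {"delta_pos": [-3.8,-1.8,0],"twist": 0.14}
    - {"delta_pos": [0,0,0],"twist": 0.145}
    - {"delta_pos": [0,0,0],"twist": 0.145}
    - {"delta_pos": [0,0,0],"twist": 0.145}
    - {"delta_pos": [0,0,0],"twist": 0.145}
    - {"delta_pos": [0,0,0],"twist": 0.137}
    - {"delta_pos": [0,0,0],"twist": 0}

```text
t: 2.25
eef_pos: [0.5859, 0.062, 0.343]
orientation: [0.584, 0.812, -0.0, -0.0]
ft_force: [-1.2, -0.4, 0.1]
width: 0.0852
```

```bash
python3 - <<'E'
from h import *
import pickle
go([.46,-.36,.15],86.5)
m=camera_model('wrist');p=None;im,d=capture('wrist'); save('w2',im); np.savez('w2.npz',im=im,d=d); pickle.dump(m,open('w2.pkl','wb'))
E
```

```text
t 2.25 eef [0.5859 0.062  0.343 ] yaw 18.56 F [-1.17 -0.37  0.07] w 0.0852
shift cm [-36.   -25.35  19.31] twist -1.186
```

View pics/w2.png

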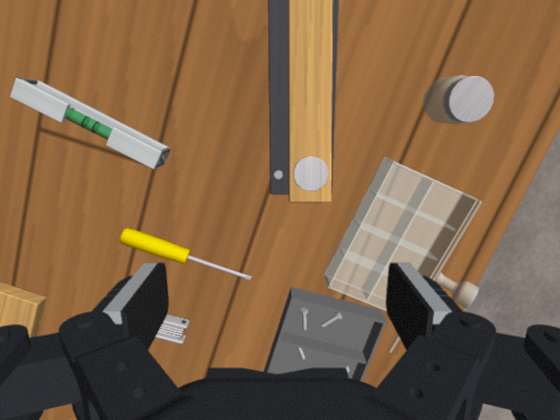

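The pad is at (311,173), the slat's free end at row 201, and its edges at columns 290 to 331. I'll fit the centre line.

```bash
python3 - <<'E'
from h import *
import pickle
m=pickle.load(open('w2.pkl','rb'));z=np.load('w2.npz');im=z['im']
hsv=cv2.cvtColor(im,cv2.COLOR_RGB2HSV).astype(int)
print(hsv[100,262:345:6].tolist())
def onplane(u,v,n,p0):
    K=m['intrinsics'];E=np.array(m['extrinsics']);o=-E[:3,:3].T@E[:3,3];d=E[:3,:3].T@np.linalg.inv(K)@[u,v,1]
    return o+d*(n@(p0-o))/(n@d)
pad=ray('wrist',311,173,.155,m);print('pad',pad)
g=im[130:210,280:345].astype(int); pm=((g.max(2)-g.min(2))<25)&(g.max(2)>120)
ys,xs=np.nonzero(pm); print('pad px',xs.mean()+280,ys.mean()+130,len(xs)); pad=ray('wrist',xs.mean()+280,ys.mean()+130,.155,m);print('pad',pad)
a=np.radians(18.7)
for it in range(3):
    ysl=np.array([-np.sin(a)*np.cos(.17),np.cos(a)*np.cos(.17),-np.sin(.17)])
    xsl=np.array([np.cos(a),np.sin(a),0]); n=np.cross(xsl,ysl); p0=pad-.008*n
    C=[];W=[]
    for v in range(5,150,4):
        r=hsv[v,275:350]; k=np.nonzero((r[:,2]>175)&(r[:,1]>60)&(r[:,1]<175))[0]
        if len(k)<10: continue
        L=onplane(k.min()+275-.5,v,n,p0);R_=onplane(k.max()+275.5,v,n,p0);C.append((L+R_)/2);W.append(np.linalg.norm(R_-L))
    C=np.array(C); W=np.array(W); ok=abs(W-np.median(W))<.003
    f=np.polyfit(C[ok,1],C[ok,0],1); a=-np.arctan(f[0]); print(len(C),ok.sum(),'width',np.median(W),'yaw',np.degrees(a),'pad off line',pad[0]-np.polyval(f,pad[1]))
mid=p0+ysl*.14; print('mid',mid,'on line x',np.polyval(f,mid[1]),'hinge',p0+ysl*.28)
go([.46,-.32,.26],86.5)
E
```

```text
[[13, 146, 138], [15, 146, 126], [108, 17, 76], [132, 17, 76], [120, 14, 75], [18, 134, 188], [18, 139, 195], [18, 137, 188], [18, 134, 210], [18, 132, 195], [17, 136, 210], [17, 137, 206], [143, 12, 82], [15, 152, 158]]
pad [0.61893759 0.07624065 0.155     ]
pad px 309.7203842049093 173.23159018143008 937
pad [0.61779006 0.07560523 0.155     ]
37 37 width 0.04195368538764945 yaw 18.8831407807134 pad off line -0.0011395017217046277
37 37 width 0.041951636518378445 yaw 18.883141217132962 pad off line -0.0011387977367091073
37 37 width 0.04195163651348279 yaw 18.883141217144548 pad off line -0.0011387977350315603
mid [0.57357178 0.20488039 0.12342979] on line x 0.5747105754675393 hinge [0.52891546 0.33543616 0.09974426]
t 2.3 eef [0.5859 0.062  0.3431] yaw 18.85 F [-0.2   0.22 -0.28] w 0.0852
shift cm [-32.09 -24.25   8.31] twist -1.181
```

Call:
step_arm:
  increments:
    - {"delta_pos": [-2,-1,0],"twist": 0}
    - {"delta_pos": [-3.6,-2,0.8],"twist": 0}
    - {"delta_pos": [-3.6,-2,0.8],"twist": 0}
    - {"delta_pos": [-3.6,-2,0.8],"twist": 0}
    - {"delta_pos": [-3.6,-2,0.8],"twist": 0}
    - {"delta_pos": [-3.6,-2,0.8],"twist": 0}
    - {"delta_pos": [-3.6,-2,0.8],"twist": 0}
    - {"delta_pos": [-3.6,-2,0.8],"twist": 0}
    - {"delta_pos": [-3.6,-2,0.8],"twist": 0}
    - {"delta_pos": [-3.6,-2,0.8],"twist": 0}
    - {"delta_pos": [-3.6,-2,0.8],"twist": -0.1}
    - {"delta_pos": [0,0,0],"twist": -0.145}
    - {"delta_pos": [0,0,0],"twist": -0.145}
    - {"delta_pos": [0,0,0],"twist": -0.145}
    - {"delta_pos": [0,0,0],"twist": -0.145}
    - {"delta_pos": [0,0,0],"twist": -0.145}
    - {"delta_pos": [0,0,0],"twist": -0.145}
    - {"delta_pos": [0,0,0],"twist": -0.145}
    - {"delta_pos": [0,0,0],"twist": -0.075}
    - {"delta_pos": [0,0,0],"twist": 0}
  fingers: 0.7

```text
t: 4.3
eef_pos: [0.5087, -0.3651, 0.2631]
orientation: [0.025, 1.0, 0.0, -0.0]
ft_force: [0.2, -0.0, 0.4]
width: 0.0599
```

```bash
python3 - <<'E'
from h import *
import pickle
go([.462,-.365,.011],86.5)
m=camera_model('wrist');im,d=capture('wrist'); save('w3',im); np.savez('w3.npz',im=im,d=d); pickle.dump(m,open('w3.pkl','wb'))
E
```

```text
t 4.3 eef [ 0.5087 -0.3651  0.2631] yaw 87.13 F [ 0.23 -0.03  0.41] w 0.0599
shift cm [ 4.66 -0.23 25.22] twist 0.011
```

View pics/w3.png

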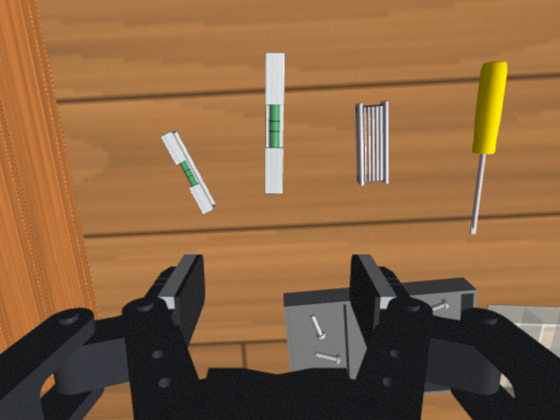

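The level is at columns 264 to 285, rows 53 to 193, with clear space on both sides. I'll measure it by rays and check its height against the top view.

```bash
python3 - <<'E'
from h import *
import pickle
m=pickle.load(open('w3.pkl','rb'));z=np.load('w3.npz');im=z['im'].astype(int)
g=im[40:205,250:300]; k=((g.max(2)-g.min(2)<25)&(g.min(2)>110))|((g[:,:,1]-g[:,:,0])>20)
ys,xs=np.nonzero(k); r=cv2.minAreaRect(np.c_[xs+250,ys+40].astype(np.float32)); print(r)
c=cv2.boxPoints(r); c=c[np.argsort(c[:,1])]
for zp in (.036,.041):
    e1=ray('wrist',*c[:2].mean(0),zp,m);e2=ray('wrist',*c[2:].mean(0),zp,m)
    print(zp,(e1+e2)/2,'len',np.linalg.norm(e1-e2),'yaw',np.degrees(np.arctan2(*(e1-e2)[[1,0]])), 'wid',np.linalg.norm(ray('wrist',*c[0],zp,m)-ray('wrist',*c[1],zp,m)))
d=z['d'];K=m['intrinsics'];E=np.array(m['extrinsics'])
for u,v in((274,75),(274,175),(310,75),(310,175)):
    dd=np.median(d[v-4:v+5,u-4:u+5]);print((np.array([(u-K[0,2])/K[0,0]*dd,(v-K[1,2])/K[1,1]*dd,dd])-E[:3,3])@E[:3,:3])
t=np.load('top0.npz');g=t['im'][205:258,372:398].astype(int);k=(g.max(2)-g.min(2)<30)&(g.min(2)>120);ys,xs=np.nonzero(k)
r=cv2.minAreaRect(np.c_[xs+372,ys+205].astype(np.float32));print(r,ray('top',*r[0],.036))
E
```

```text
((274.5, 123.0), (140.0, 19.0), 90.0)
0.036 [ 0.46348727 -0.36398808  0.036     ] len 0.14807204767418056 yaw 177.03475158973393 wid 0.019582917144746262
0.041 [ 0.46323424 -0.3639467   0.041     ] len 0.14624668805115418 yaw 177.03475158973396 wid 0.019341508541174092
[ 0.41071763 -0.36179401  0.03375084]
[ 0.51706645 -0.36734004  0.0339283 ]
[ 0.40991747 -0.32071651 -0.00245333]
[ 0.52586346 -0.32376644 -0.00226702]
((384.0, 232.0), (42.0, 8.0), 90.0) [ 0.46130155 -0.35988637  0.036     ]
```

Call:
step_arm:
  increments:
    - {"delta_pos": [2,-0.1,2],"twist": 0}
    - {"delta_pos": [2.5,0,4],"twist": 0}
    - {"delta_pos": [0,0,4],"twist": 0}
    - {"delta_pos": [0,0,4],"twist": 0}
    - {"delta_pos": [0,0,4],"twist": 0}
    - {"delta_pos": [0,0,3],"twist": 0}
    - {"delta_pos": [0,0,2],"twist": 0}
    - {"delta_pos": [0,0,1.5],"twist": 0}
    - {"delta_pos": [0,0,0.8],"twist": 0}
    - {"delta_pos": [0,0,0],"twist": 0}

```text
t: 5.35
eef_pos: [0.4632, -0.3632, 0.0094]
orientation: [0.028, 1.0, 0.001, -0.001]
ft_force: [-0.8, -1.0, -0.4]
width: 0.0596
```

Call:
step_arm:
  increments:
    - {"delta_pos": [0,0,0],"twist": 0}
    - {"delta_pos": [0,0,0],"twist": 0}
    - {"delta_pos": [0,0,0],"twist": 0}
    - {"delta_pos": [0,0,0],"twist": 0}
    - {"delta_pos": [0,0,0],"twist": 0}
    - {"delta_pos": [0,0,0],"twist": 0}
  fingers: 0
  squeeze: 25

```text
t: 5.95
eef_pos: [0.4638, -0.3638, 0.0104]
orientation: [0.027, 1.0, -0.0, 0.0]
ft_force: [-0.5, 0.3, -0.2]
width: -0.0001
```

The width reads 0, so the grasp missed. I need to look.

```bash
python3 - <<'E'
from h import *
print(get_state()['width'],get_state()['eef_pos'])
im,d=capture('wrist'); im2,_=capture('scene')
a=cv2.resize(im,(400,300)); b=cv2.resize(im2[250:390,90:290],(429,300),interpolation=2)
save('w4',np.hstack([a,b[:, :400]]))
E
```

```text
-0.00010931561280549158 [ 0.46378399 -0.36380156  0.01043891]
```

View pics/w4.png

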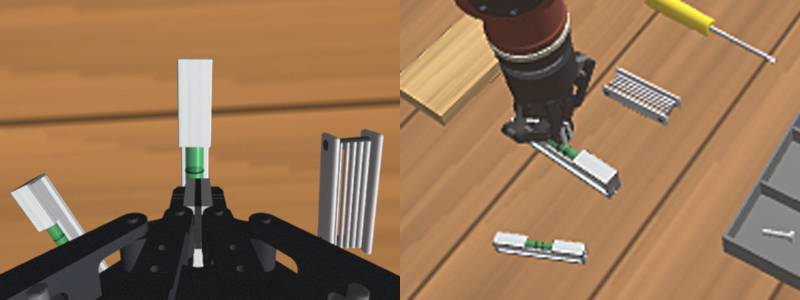

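```bash
python3 - <<'E'
from h import *
import pickle
m=pickle.load(open('w3.pkl','rb'));d=np.load('w3.npz')['d'];K=m['intrinsics'];E=np.array(m['extrinsics'])
v,u=np.mgrid[:420,:560];c=np.stack([(u-K[0,2])/K[0,0]*d,(v-K[1,2])/K[1,1]*d,d],-1);p=(c-E[:3,3])@E[:3,:3]
for vv in range(48,200,6): print(vv,round(p[vv,274,0],3),(p[vv,260:290:2,2]*1000).round(0).astype(int).tolist())
print(np.load('w3.npz')['im'][125,256:294:2].tolist())
im,d=capture('wrist');save('w5',cv2.resize(im[150:420,130:430],None,fx=2,fy=2,interpolation=2))
E
```

```text
48 0.379 [-3, -2, -2, -2, -2, -1, -3, -1, -3, -3, -1, -1, -3, -3, -3]
54 0.39 [-2, -3, -4, 35, 34, 34, 34, 33, 34, 33, 33, 33, -2, -3, -1]
60 0.396 [-2, -3, 442, 33, 32, 33, 34, 35, 33, 35, 34, 37, -3, -2, -3]
66 0.402 [-3, -1, -1, 34, 34, 33, 34, 32, 34, 34, 34, 34, -2, -3, -3]
72 0.408 [-2, -2, -1, 33, 35, 33, 33, 34, 33, 33, 34, 34, -2, -1, -3]
78 0.414 [-2, -3, -2, 34, 34, 33, 34, 34, 36, 34, 33, 33, -3, -3, -1]
84 0.42 [-3, -4, -2, 34, 34, 34, 34, 33, 34, 33, 33, 33, -3, -2, -2]
90 0.426 [-2, -4, -2, 34, 33, 35, 34, 34, 36, 33, 35, 33, -2, -3, -3]
96 0.432 [-2, -1, -3, 34, 34, 35, 35, 34, 34, 35, 33, 36, -1, -3, -2]
102 0.438 [-1, -2, -3, 33, 33, 33, 35, 34, 33, 35, 32, 36, -1, -2, -2]
108 0.444 [-1, -2, -1, 5, 5, 29, 31, 31, 33, 30, 4, 5, -2, -3, -3]
114 0.45 [-1, -2, -2, 4, 3, 31, 32, 32, 32, 30, 6, 4, -2, -2, -2]
120 0.457 [-2, -2, -2, 5, 28, 32, 33, 32, 30, 29, 6, 4, -3, -3, -2]
126 0.463 [-1, -3, -2, 5, 6, 31, 31, 34, 31, 29, 5, 3, -3, -2, -1]
132 0.47 [-2, -2, -2, 4, 4, 30, 32, 32, 30, 28, 6, 4, -3, -2, -2]
138 0.476 [-2, -3, -3, 5, 4, 32, 32, 31, 32, 28, 5, -2, -4, -1, -1
[... 311 characters left out ...]
, 32, 34, 33, 33, 34, 34, -3, -4, -3, -3]
174 0.516 [-2, -3, -4, 33, 34, 34, 34, 34, 34, 35, 33, -2, -2, -1, -3]
180 0.523 [-1, -3, -2, 35, 33, 36, 34, 33, 34, 34, 34, -2, -2, -2, -3]
186 0.53 [-2, -3, -2, 34, 33, 35, 35, 35, 34, 35, 34, -1, -3, -2, -1]
192 0.537 [-3, -3, -2, 34, 33, 32, 33, 34, 35, 34, 34, -1, 0, -2, -2]
198 0.552 [-2, -1, -2, -3, -3, -3, -2, -1, -1, -2, -2, -3, -2, -2, -2]
[[178, 124, 70], [176, 123, 74], [174, 121, 69], [172, 119, 70], [175, 119, 68], [189, 187, 185], [166, 174, 170], [59, 97, 70], [70, 129, 89], [82, 157, 104], [99, 188, 126], [87, 174, 113], [196, 208, 204], [222, 216, 211], [178, 122, 76], [173, 120, 72], [173, 122, 71], [171, 119, 71], [177, 126, 74]]
```

View pics/w5.png

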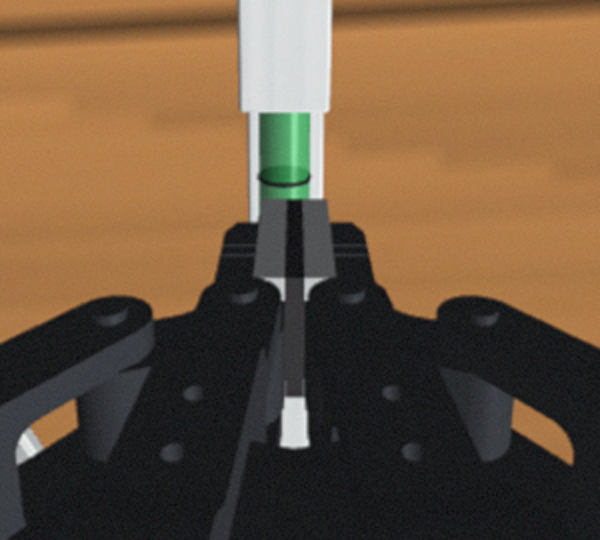

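The level's middle is open around the vial: it has only a low base from x = 0.441 to 0.487, and full-height blocks on either side. I'll grip the -x block instead, 38 mm from the centre. That block will be on the downhill (hinge) side when placed.

Call:
step_arm:
  increments:
    - {"delta_pos": [0,0,0],"twist": 0}
    - {"delta_pos": [0,0,0],"twist": 0}
    - {"delta_pos": [0,0,-2],"twist": 0}
    - {"delta_pos": [0,0,-3],"twist": 0}
    - {"delta_pos": [1.9,0.1,0],"twist": 0}
    - {"delta_pos": [1.9,0,0],"twist": 0}
    - {"delta_pos": [0,0,2.5],"twist": 0}
    - {"delta_pos": [0,0,2],"twist": 0}
    - {"delta_pos": [0,0,0.7],"twist": 0}
    - {"delta_pos": [0,0,0],"twist": 0}
  fingers: 0.7

```text
t: 7.1
eef_pos: [0.4253, -0.3601, 0.0076]
orientation: [0.027, 1.0, 0.001, -0.001]
ft_force: [-0.5, 1.0, 0.1]
width: 0.0602
```

Call:
step_arm:
  increments:
    - {"delta_pos": [0,0,0],"twist": 0}
    - {"delta_pos": [0,0,0],"twist": 0}
    - {"delta_pos": [0,0,0],"twist": 0}
    - {"delta_pos": [0,0,0],"twist": 0}
    - {"delta_pos": [0,0,0],"twist": 0}
    - {"delta_pos": [0,0,0],"twist": 0}
  fingers: 0
  squeeze: 50

```text
t: 7.7
eef_pos: [0.4259, -0.3607, 0.0084]
orientation: [0.027, 1.0, -0.0, 0.0]
ft_force: [0.7, 0.2, 0.9]
width: -0.0001
```

```bash
python3 - <<'E'
from h import *
s=get_state();print(s['width'],s['effort'].round(2))
im,d=capture('wrist'); im2,_=capture('scene')
a=cv2.resize(im[60:360,130:430],(400,400)); b=cv2.resize(im2[280:370,110:200],(400,400),interpolation=2)
save('w6',np.hstack([a,b]))
p=pts('scene',_); 
E
```

```text
-7.731898796418035e-05 [ 1.000e-02 -6.232e+01  2.661e+01  0.000e+00 -0.000e+00  0.000e+00]
```

View pics/w6.png

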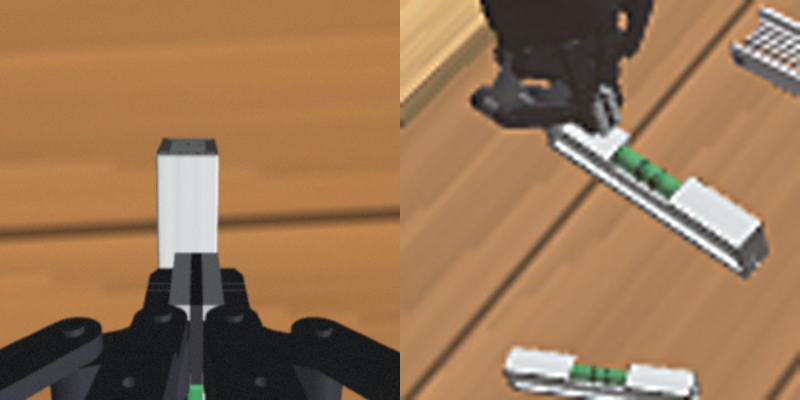

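The gripper seems to sit above the block although TCP z reads 0.008. I'll check the actual tip height from the depth images.

```bash
python3 - <<'E'
from h import *
import pickle
for n in ('scene','top'):
    im,d=capture(n);p=pts(n,d)
    k=(abs(p[...,0]-.426)<.05)&(abs(p[...,1]+.361)<.06)&(p[...,2]>.012)&(p[...,2]<.12)&(d>0)
    dark=im.max(2)<110
    q=p[k&dark]; 
    print(n,len(q),'dark z pct',np.percentile(q[:,2],[0,1,3,10,50]).round(3) if len(q) else '')
    lo=q[q[:,2]<.08]; lo=lo[np.argsort(lo[:,2])][:12]; print(lo.round(3).tolist())
m=camera_model('wrist'); im,d=capture('wrist')
p=pts('wrist',d)
for v in range(240,420,12): print(v,p[v,262].round(3),p[v,290].round(3),p[v,275].round(3),im[v,262])
s=get_state(); print(s['qpos'].round(3),s['eef_pos'])
E
```

```text
scene 347 dark z pct [0.012 0.013 0.015 0.029 0.099]
[[0.418, -0.37, 0.012], [0.41, -0.368, 0.012], [0.388, -0.37, 0.012], [0.425, -0.37, 0.013], [0.414, -0.369, 0.013], [0.449, -0.372, 0.013], [0.437, -0.369, 0.013], [0.393, -0.368, 0.013], [0.445, -0.371, 0.013], [0.431, -0.37, 0.014], [0.396, -0.367, 0.015], [0.39, -0.368, 0.015]]
top 6 dark z pct [0.023 0.023 0.023 0.025 0.113]
[[0.469, -0.37, 0.023], [0.465, -0.369, 0.027]]
240 [ 0.417 -0.365  0.034] [ 0.417 -0.353  0.034] [ 0.417 -0.36   0.034] [210 214 215]
252 [ 0.415 -0.365  0.052] [ 0.416 -0.354  0.051] [ 0.416 -0.36   0.052] [84 82 83]
264 [ 0.416 -0.364  0.062] [ 0.416 -0.354  0.063] [ 0.416 -0.359  0.063] [80 81 80]
276 [ 0.415 -0.364  0.073] [ 0.416 -0.354  0.073] [ 0.416 -0.359  0.073] [80 78 81]
288 [ 0.415 -0.363  0.082] [ 0.416 -0.355  0.082] [ 0.416 -0.359  0.081] [105 107 110]
300 [ 0.414 -0.363  0.091] [ 0.415 -0.355  0.091] [ 0.42  -0.36   0.082] [29 31 29]
312 [ 0.415 -0.363  0.097] [ 0.414 -0.355  0.098] [ 0.424 -0.36   0.081] [23 26 25]
324 [ 0.414 -0.363  0.103] [ 0.415 -0.355  0.103] [ 0.428 -0.36   0.082] [36 38 39]
336 [ 0.415 -0.362  0.107] [ 0.417 -0.356  0.104] [ 0.432 -0.36   0.082] [49 50 58]
348 [ 0.419 -0.363  0.107] [ 0.429 -0.356  0.094] [ 0.437 -0.361  0.083] [51 51 56]
360 [ 0.421 -0.363  0.109] [ 0.434 -0.356  0.093] [ 0.481 -0.363  0.031] [54 57 61]
372 [ 0.416 -0.362  0.119] [ 0.416 -0.356  0.12 ] [ 0.486 -0.364  0.035] [31 29 32]
384 [ 0.416 -0.362  0.123] [ 0.416 -0.356  0.123] [ 0.416 -0.359  0.123] [23 25 27]
396 [ 0.415 -0.362  0.127] [ 0.416 -0.356  0.126] [ 0.416 -0.359  0.126] [27 31 34]
408 [ 0.416 -0.362  0.129] [ 0.416 -0.356  0.13 ] [ 0.415 -0.359  0.13 ] [27 25 29]
[-0.834  0.521 -0.329  0.72  -0.    -0.779] [ 0.42582431 -0.36067733  0.00829465]
```

```bash
python3 - <<'E'
from h import *
im,d=capture('wrist');p=pts('wrist',d)
for v in range(238,262,2): print(v,p[v,262].round(3),p[v,290].round(3),im[v,262])
im,d=capture('scene');p=pts('scene',d)
for v in range(288,316,2): print(v,[ (p[v,u].round(3).tolist(),im[v,u].tolist()) for u in (152,156)])
E
```

```text
238 [ 0.416 -0.365  0.034] [ 0.417 -0.353  0.033] [209 214 211]
240 [ 0.417 -0.365  0.034] [ 0.418 -0.353  0.032] [211 216 214]
242 [ 0.418 -0.366  0.033] [ 0.418 -0.353  0.034] [211 216 216]
244 [ 0.419 -0.366  0.033] [ 0.419 -0.353  0.034] [212 214 215]
246 [ 0.419 -0.366  0.034] [ 0.421 -0.353  0.033] [213 215 216]
248 [ 0.421 -0.366  0.034] [ 0.421 -0.353  0.034] [211 213 213]
250 [ 0.415 -0.365  0.05 ] [ 0.416 -0.354  0.05 ] [96 97 98]
252 [ 0.415 -0.365  0.052] [ 0.416 -0.354  0.051] [77 80 82]
254 [ 0.415 -0.365  0.054] [ 0.416 -0.354  0.054] [83 81 86]
256 [ 0.415 -0.365  0.055] [ 0.416 -0.354  0.055] [79 81 82]
258 [ 0.415 -0.364  0.058] [ 0.416 -0.354  0.058] [84 86 86]
260 [ 0.416 -0.364  0.059] [ 0.416 -0.354  0.06 ] [78 80 82]
288 [([0.436, -0.359, 0.138], [55, 50, 48]), ([0.44, -0.351, 0.131], [54, 48, 47])]
290 [([0.436, -0.361, 0.132], [56, 50, 48]), ([0.442, -0.354, 0.127], [56, 51, 49])]
292 [([0.435, -0.362, 0.123], [52, 45, 40]), ([0.442, -0.357, 0.123], [56, 50, 48])]
294 [([0.441, -0.368, 0.128], [56, 49, 48]), ([0.442, -0.358, 0.116], [53, 48, 45])]
296 [([0.44
[... 156 characters left out ...]

300 [([0.436, -0.37, 0.101], [55, 49, 46]), ([0.435, -0.358, 0.085], [187, 193, 195])]
302 [([0.435, -0.371, 0.093], [50, 43, 41]), ([0.435, -0.36, 0.078], [85, 83, 83])]
304 [([0.432, -0.371, 0.082], [54, 47, 45]), ([0.436, -0.363, 0.074], [39, 31, 26])]
306 [([0.431, -0.372, 0.073], [54, 47, 45]), ([0.436, -0.364, 0.066], [112, 111, 110])]
308 [([0.43, -0.373, 0.065], [48, 42, 40]), ([0.435, -0.365, 0.058], [131, 134, 132])]
310 [([0.418, -0.366, 0.036], [182, 186, 186]), ([0.436, -0.368, 0.053], [161, 164, 166])]
312 [([0.423, -0.372, 0.038], [230, 234, 235]), ([0.432, -0.367, 0.04], [221, 224, 223])]
314 [([0.424, -0.375, 0.035], [90, 88, 85]), ([0.435, -0.371, 0.038], [239, 242, 243])]
```

Both cameras put the shut fingertips at z ≈ 0.049 while the arm reports 0.008, so the reported TCP is about 41 mm lower than the real tips. x and y agree. From here I'll use real tip z = reported z + 0.041, and approach with force checks.

Call:
step_arm:
  increments:
    - {"delta_pos": [0,0,0],"twist": 0}
    - {"delta_pos": [0,0,0],"twist": 0}
    - {"delta_pos": [0,0,0],"twist": 0}
    - {"delta_pos": [0,0,1.5],"twist": 0}
    - {"delta_pos": [0,0,1.2],"twist": 0}
    - {"delta_pos": [0,0,0.8],"twist": 0}
    - {"delta_pos": [0,0,0],"twist": 0}
  fingers: 0.7

```text
t: 8.75
eef_pos: [0.425, -0.3598, -0.028]
orientation: [0.027, 1.0, 0.001, -0.001]
ft_force: [0.3, 0.7, -0.1]
width: 0.0597
```

Call:
step_arm:
  increments:
    - {"delta_pos": [0,0,0.4],"twist": 0}
    - {"delta_pos": [0,0,0],"twist": 0}

```text
t: 8.95
eef_pos: [0.4258, -0.3607, -0.0308]
orientation: [0.027, 1.0, 0.0, -0.0]
ft_force: [-0.2, -0.1, -0.2]
width: 0.0598
```

Call:
step_arm:
  increments:
    - {"delta_pos": [0,0,0],"twist": 0}
    - {"delta_pos": [0,0,0],"twist": 0}
    - {"delta_pos": [0,0,0],"twist": 0}
    - {"delta_pos": [0,0,0],"twist": 0}
    - {"delta_pos": [0,0,0],"twist": 0}
  fingers: 0
  squeeze: 50

```text
t: 9.45
eef_pos: [0.4262, -0.3612, -0.0302]
orientation: [0.027, 1.0, -0.001, 0.0]
ft_force: [-0.1, -1.2, 6.0]
width: 0.0196
```

Gripped, with width 19.6 mm. I'll lift and check.

Call:
step_arm:
  increments:
    - {"delta_pos": [0,0,-1],"twist": 0}
    - {"delta_pos": [0,0,-2.5],"twist": 0}
    - {"delta_pos": [0,0,-4],"twist": 0}
    - {"delta_pos": [0,0,-4],"twist": 0}
    - {"delta_pos": [0,0,-4],"twist": 0}
    - {"delta_pos": [-0.5,2,-4],"twist": 0}
    - {"delta_pos": [-0.7,3.7,-1],"twist": 0}
    - {"delta_pos": [-0.7,3.7,-1],"twist": 0}
    - {"delta_pos": [-0.7,3.7,0],"twist": 0}
    - {"delta_pos": [-0.7,3.7,0],"twist": 0}
    - {"delta_pos": [-0.7,3.7,0],"twist": 0}
    - {"delta_pos": [-0.7,3.7,0],"twist": 0}
    - {"delta_pos": [-0.7,3.7,0],"twist": 0}
    - {"delta_pos": [-0.7,3.7,0],"twist": 0}
    - {"delta_pos": [-0.7,3.7,0],"twist": 0}
    - {"delta_pos": [-0.7,3.7,0],"twist": 0}
    - {"delta_pos": [-0.7,3.7,0],"twist": 0}
    - {"delta_pos": [-0.7,3.7,0],"twist": 0}
    - {"delta_pos": [-0.7,3.7,0],"twist": 0}
    - {"delta_pos": [0,0,0],"twist": 0}

```text
t: 11.45
eef_pos: [0.549, 0.1383, 0.1842]
orientation: [0.025, 1.0, 0.001, -0.0]
ft_force: [-0.2, -0.3, -1.8]
width: 0.0191
```

```bash
python3 - <<'E'
from h import *
go([.562,.24,.16],18.8)
E
```

```text
t 11.45 eef [0.549  0.1383 0.1842] yaw 87.09 F [-0.15 -0.26 -1.8 ] w 0.0191
shift cm [-0.78 10.22  2.44] twist 1.192
```

Call:
step_arm:
  increments:
    - {"delta_pos": [-0.3,3.5,0],"twist": 0}
    - {"delta_pos": [-0.3,3.5,0],"twist": 0}
    - {"delta_pos": [-0.2,3.2,0],"twist": 0}
    - {"delta_pos": [0,0,0],"twist": 0.145}
    - {"delta_pos": [0,0,0],"twist": 0.145}
    - {"delta_pos": [0,0,0],"twist": 0.145}
    - {"delta_pos": [0,0,0],"twist": 0.145}
    - {"delta_pos": [0,0,0],"twist": 0.145}
    - {"delta_pos": [0,0,0],"twist": 0.145}
    - {"delta_pos": [0,0,0],"twist": 0.145}
    - {"delta_pos": [0,0,0],"twist": 0.145}
    - {"delta_pos": [0,0,0],"twist": 0.03}
    - {"delta_pos": [0,0,2.4],"twist": 0}
    - {"delta_pos": [0,0,0],"twist": 0}

```text
t: 12.85
eef_pos: [0.5605, 0.2347, 0.158]
orientation: [0.583, 0.812, -0.002, -0.002]
ft_force: [0.0, -0.5, -2.5]
width: 0.0191
```

```bash
python3 - <<'E'
from h import *
import pickle
go([.562,.24,.115],18.8)
m=camera_model('wrist');im,d=capture('wrist');im2,d2=capture('scene')
np.savez('w7.npz',im=im,d=d,p=pts('wrist',d)); pickle.dump(m,open('w7.pkl','wb'))
np.savez('s7.npz',im=im2,d=d2,p=pts('scene',d2))
save('w7',np.hstack([cv2.resize(im,(480,360)),cv2.resize(im2[110:260,240:370],(312,360),interpolation=2)]))
E
```

```text
t 12.85 eef [0.5605 0.2347 0.158 ] yaw 18.66 F [ 0.02 -0.54 -2.47] w 0.0191
shift cm [0.45 0.33 4.3 ] twist -0.002
```

View pics/w7.png

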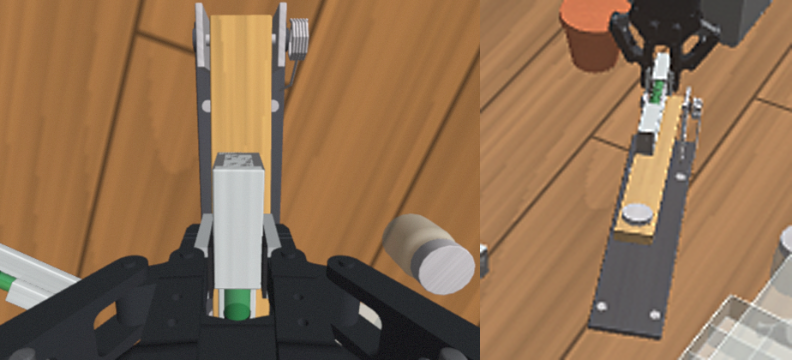

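The level is held (about (238,225) in the left half of the picture) and lined up over the slat. It looks a little left of the centre line. I'll measure that.

```bash
python3 - <<'E'
from h import *
z=np.load('w7.npz');P=z['p'];im=z['im'].astype(int)
a=np.radians(18.85);ex=np.array([np.cos(a),np.sin(a),0]);ey=np.array([-np.sin(a),np.cos(a),0])
mid=np.array([.5742,.205,0])
sc=560/480
sat=im.max(2)-im.min(2)
def rows(v0,v1,mask):
    for v in range(v0,v1,12):
        k=np.nonzero(mask[v])[0]
        if len(k)<5: continue
        q=P[v,k]-mid; X=q@ex; Y=q@ey
        print(v,len(k),'x[%.4f %.4f] mid %.4f'%(X.min(),X.max(),(np.percentile(X,2)+np.percentile(X,98))/2),'Y %.4f'%np.median(Y),'z %.4f'%np.median(q[:,2]))
H=P[...,2]
lev=(sat<40)&(im.min(2)>120)&(H>.19)&(H<.3); lev[:,:245]=0; lev[:,315:]=0
print('level');rows(175,345,lev)
sl=(sat>60)&(im.max(2)>150)&(H>.085)&(H<.16);sl[:,:230]=0;sl[:,340:]=0
print('slat');rows(30,180,sl)
S=np.load('s7.npz');p=S['p'];q=p-mid;X=q@ex;Y=q@ey
I=S['im'].astype(int);k=(I.max(2)-I.min(2)<50)&(I.min(2)>100)&(p[...,2]>.17)&(p[...,2]<.26)&(abs(X)<.04)&(abs(Y)<.12)
print('scene level',k.sum())
for y0 in np.arange(-.09,.1,.015):
    kk=k&(abs(Y-y0)<.0075)
    if kk.sum()>3: print(round(y0,3),kk.sum(),np.percentile(X[kk],[5,50,95]).round(3),'z',np.percentile(p[kk][:,2],[5,95]).round(3))
E
```

```text
level
187 33 x[-0.0061 0.0058] mid -0.0001 Y 0.0720 z 0.2089
199 61 x[-0.0097 0.0098] mid 0.0000 Y 0.0713 z 0.2241
211 60 x[-0.0098 0.0094] mid -0.0002 Y 0.0674 z 0.2244
223 58 x[-0.0095 0.0095] mid 0.0000 Y 0.0633 z 0.2244
235 58 x[-0.0096 0.0093] mid -0.0002 Y 0.0591 z 0.2242
247 58 x[-0.0097 0.0093] mid -0.0002 Y 0.0549 z 0.2243
259 68 x[-0.0125 0.0136] mid 0.0008 Y 0.0505 z 0.2242
271 64 x[-0.0099 0.0125] mid 0.0013 Y 0.0461 z 0.2243
283 59 x[-0.0096 0.0117] mid 0.0010 Y 0.0417 z 0.2244
295 57 x[-0.0098 0.0114] mid 0.0008 Y 0.0371 z 0.2244
307 54 x[-0.0100 0.0090] mid -0.0004 Y 0.0325 z 0.2245
319 55 x[-0.0100 0.0090] mid -0.0005 Y 0.0275 z 0.2241
331 53 x[-0.0098 0.0089] mid -0.0005 Y 0.0228 z 0.2244
343 13 x[-0.0105 0.0085] mid -0.0010 Y -0.0028 z 0.1955
slat
30 72 x[-0.0194 0.0233] mid 0.0019 Y 0.1446 z 0.0990
42 72 x[-0.0195 0.0233] mid 0.0019 Y 0.1378 z 0.1000
54 71 x[-0.0189 0.0235] mid 0.0022 Y 0.1309 z 0.1013
66 71 x[-0.0191 0.0236] mid 0.0022 Y 0.1240 z 0.1024
78 71 x[-0.0191 0.0237] mid 0.0022 Y 0.1170 z 0.1035
90 70 x[-0.0192 0.0230] mid 0.0019 Y 0.1100 z 0.1048
102 70
[... 161 characters left out ...]
8 x[-0.0189 0.0231] mid 0.0022 Y 0.0815 z 0.1097
150 69 x[-0.0189 0.0231] mid 0.0021 Y 0.0743 z 0.1110
162 69 x[-0.0190 0.0232] mid 0.0021 Y 0.0670 z 0.1123
174 69 x[-0.0190 0.0235] mid 0.0021 Y 0.0597 z 0.1136
scene level 226
-0.075 26 [-0.014 -0.003  0.004] z [0.204 0.23 ]
-0.06 29 [-0.014 -0.005  0.005] z [0.223 0.23 ]
-0.045 32 [-0.013 -0.002  0.005] z [0.2   0.231]
-0.03 22 [-0.014 -0.003  0.005] z [0.196 0.229]
-0.015 4 [0.001 0.004 0.005] z [0.195 0.221]
0.0 8 [-0.012  0.002  0.005] z [0.198 0.224]
0.015 27 [-0.019  0.001  0.01 ] z [0.198 0.236]
0.03 31 [-0.016 -0.001  0.01 ] z [0.197 0.229]
0.045 26 [-0.013 -0.005  0.003] z [0.207 0.232]
0.06 18 [-0.012 -0.005  0.002] z [0.226 0.23 ]
```

The level is horizontal. Its centre is 3 mm uphill of the middle and 2 mm off the centre line, so I'll shift 2 mm and lower until just before contact (expected at reported z ≈ 0.107).

Call:
step_arm:
  increments:
    - {"delta_pos": [0.2,0.2,2],"twist": 0}
    - {"delta_pos": [0,0,1.7],"twist": 0}
    - {"delta_pos": [0,0,0.8],"twist": 0}
    - {"delta_pos": [0,0,0],"twist": 0}

```text
t: 13.35
eef_pos: [0.5635, 0.238, 0.115]
orientation: [0.583, 0.812, -0.001, -0.0]
ft_force: [0.4, -0.8, -1.1]
width: 0.0189
```

Call:
step_arm:
  increments:
    - {"delta_pos": [0,0,0.3],"twist": 0}
    - {"delta_pos": [0,0,0.3],"twist": 0}
    - {"delta_pos": [0,0,0.2],"twist": 0}
    - {"delta_pos": [0,0,0],"twist": 0}
  squeeze: 20

```text
t: 13.75
eef_pos: [0.5639, 0.2383, 0.1073]
orientation: [0.583, 0.812, -0.0, -0.0]
ft_force: [-1.1, -0.3, -1.4]
width: 0.0195
```

Call:
step_arm:
  increments:
    - {"delta_pos": [0,0,0.3],"twist": 0}
    - {"delta_pos": [0,0,0.3],"twist": 0}
    - {"delta_pos": [0,0,0],"twist": 0}

```text
t: 14.05
eef_pos: [0.5644, 0.2379, 0.1014]
orientation: [0.583, 0.812, -0.0, 0.001]
ft_force: [0.3, -1.5, 4.1]
width: 0.0194
```

Call:
step_arm:
  increments:
    - {"delta_pos": [0,0,0.3],"twist": 0}
    - {"delta_pos": [0,0,0.3],"twist": 0}
    - {"delta_pos": [0,0,0],"twist": 0}

```text
t: 14.35
eef_pos: [0.5637, 0.2383, 0.0949]
orientation: [0.583, 0.813, -0.0, -0.0]
ft_force: [-0.3, -1.1, 3.4]
width: 0.019
```

```bash
cat > chk.py <<'E'
from h import *
a=np.radians(18.85);ex=np.array([np.cos(a),np.sin(a),0]);ey=np.array([-np.sin(a),np.cos(a),0]);mid=np.array([.5748,.2055,0])
def level(cam):
    im,d=capture(cam);P=pts(cam,d);im=im.astype(int);q=P-mid;X=q@ex;Y=q@ey;Z=P[...,2];sat=im.max(2)-im.min(2)
    near=(abs(X)<.03)&(d>0)
    def fit(m,n):
        if m.sum()<20: print(cam,n,'few',m.sum());return
        y,z=Y[m],Z[m];w=np.ones(len(y),bool)
        for _ in range(8): f=np.polyfit(y[w],z[w],1);w=abs(np.polyval(f,y)-z)<.004
        A=np.polyfit(Y[m][w],X[m][w],1)
        print(cam,n,m.sum(),w.sum(),'slope %.3f z(Y=0) %.4f'%tuple(f),'Y range',np.percentile(y[w],[1,99]).round(4),'x mid %.4f'%((np.percentile(X[m][w],2)+np.percentile(X[m][w],98))/2),'yaw err %.3f'%A[0])
    fit(near&(sat>60)&(im.max(2)>150)&(Z>.085)&(Z<.165)&(Y>-.16)&(Y<.15),'slat')
    fit(near&(sat<45)&(im.min(2)>120)&(Z>.125)&(Z<.2)&(abs(Y)<.11),'level')
    return im
E
python3 - <<'E'
from chk import *
level('wrist');level('scene');level('top')
E
```

```text
wrist slat 20278 20107 slope -0.134 z(Y=0) 0.1163 Y range [-0.0191  0.1463] x mid -0.0004 yaw err 0.011
wrist level 9730 8295 slope -0.031 z(Y=0) 0.1602 Y range [0.0236 0.0739] x mid 0.0015 yaw err 0.003
scene slat 368 349 slope -0.132 z(Y=0) 0.1205 Y range [-0.1579  0.0605] x mid -0.0028 yaw err -0.009
scene level 188 144 slope -0.029 z(Y=0) 0.1644 Y range [-0.0762  0.07  ] x mid -0.0015 yaw err -0.004
top slat 48 35 slope -0.101 z(Y=0) 0.1206 Y range [-0.1159 -0.0247] x mid -0.0001 yaw err -0.147
top level 150 45 slope -0.225 z(Y=0) 0.1462 Y range [-0.0723  0.0083] x mid -0.0002 yaw err -0.042
```

Pressing has moved the slat about 0.035 rad, and the level has turned only 0.03 rad in the grip. I'll ease the grip in small steps so the level pivots down while still guided by the fingers.

Call:
step_arm:
  increments:
    - {"delta_pos": [0,0,0],"twist": 0}
    - {"delta_pos": [0,0,0],"twist": 0}
  fingers: 0.21

```text
t: 14.7
eef_pos: [0.5638, 0.2384, 0.0953]
orientation: [0.583, 0.813, 0.0, -0.0]
ft_force: [-1.0, 0.8, 2.4]
width: 0.0193
```

Call:
step_arm:
  increments:
    - {"delta_pos": [0,0,0],"twist": 0}
    - {"delta_pos": [0,0,0],"twist": 0}
  fingers: 0.222

```text
t: 14.9
eef_pos: [0.5639, 0.2384, 0.0953]
orientation: [0.583, 0.812, 0.0, -0.0]
ft_force: [-2.1, 1.7, 3.4]
width: 0.019
```

Call:
step_arm:
  increments:
    - {"delta_pos": [0,0,0],"twist": 0}
    - {"delta_pos": [0,0,0],"twist": 0}
  fingers: 0.232

```text
t: 15.1
eef_pos: [0.5637, 0.2382, 0.0948]
orientation: [0.583, 0.812, -0.0, -0.0]
ft_force: [-0.8, 0.0, -1.3]
width: 0.0198
```

```bash
python3 - <<'E'
from chk import *
level('wrist')
E
```

```text
wrist slat 20900 20651 slope -0.173 z(Y=0) 0.1214 Y range [-0.0151  0.1462] x mid -0.0004 yaw err 0.011
wrist level 10086 8576 slope -0.113 z(Y=0) 0.1630 Y range [0.0241 0.0746] x mid 0.0014 yaw err -0.001
```

The slat is back at rest (slope 0.173) and the level has tilted to 0.113. I'll lower 5 mm more, then ease open.

Call:
step_arm:
  increments:
    - {"delta_pos": [0,0,0.3],"twist": 0}
    - {"delta_pos": [0,0,0.3],"twist": 0}
    - {"delta_pos": [0,0,0],"twist": 0}

```text
t: 15.45
eef_pos: [0.5638, 0.2382, 0.0888]
orientation: [0.583, 0.813, -0.0, -0.0]
ft_force: [0.1, -0.1, -1.6]
width: 0.0197
```

Call:
step_arm:
  increments:
    - {"delta_pos": [0,0,0],"twist": 0}
    - {"delta_pos": [0,0,0],"twist": 0}
  fingers: 0.245

```text
t: 15.65
eef_pos: [0.5641, 0.2382, 0.0894]
orientation: [0.583, 0.812, 0.0, 0.0]
ft_force: [-0.4, -0.2, 0.0]
width: 0.021
```

Call:
step_arm:
  increments:
    - {"delta_pos": [0,0,0],"twist": 0}
    - {"delta_pos": [0,0,0],"twist": 0}
  fingers: 0.28

```text
t: 15.85
eef_pos: [0.564, 0.2382, 0.0894]
orientation: [0.583, 0.812, 0.0, 0.0]
ft_force: [0.7, 0.5, 0.7]
width: 0.0242
```

```bash
python3 - <<'E'
from chk import *
level('wrist')
E
```

```text
wrist slat 22511 22135 slope -0.172 z(Y=0) 0.1213 Y range [-0.012   0.1447] x mid -0.0004 yaw err -0.000
wrist level 9742 8295 slope -0.172 z(Y=0) 0.1579 Y range [0.0253 0.0748] x mid 0.0014 yaw err 0.004
```

The level now lies flat on the resting slat (slope 0.172, x offset 1.4 mm). I'll open fully, back off and hold for a moment.

Call:
step_arm:
  increments:
    - {"delta_pos": [0,0,0],"twist": 0}
    - {"delta_pos": [0,0,0],"twist": 0}
    - {"delta_pos": [0,0,-1],"twist": 0}
    - {"delta_pos": [0,0,-2],"twist": 0}
    - {"delta_pos": [0,0,-3],"twist": 0}
    - {"delta_pos": [0,0,-4],"twist": 0}
    - {"delta_pos": [0,0,-2],"twist": 0}
    - {"delta_pos": [0,0,0],"twist": 0}
    - {"delta_pos": [0,0,0],"twist": 0}
    - {"delta_pos": [0,0,0],"twist": 0}
  fingers: 0.6

```text
t: 16.9
eef_pos: [0.5633, 0.2381, 0.2083]
orientation: [0.583, 0.812, -0.001, -0.001]
ft_force: [0.2, 0.3, -0.1]
width: 0.0515
```

```bash
python3 - <<'E'
from chk import *
level('wrist');level('scene')
go([.619,.0755,.16],18.85)
E
```

```text
wrist slat 12628 12169 slope -0.172 z(Y=0) 0.1212 Y range [-0.0999  0.1485] x mid -0.0005 yaw err 0.008
wrist level 5096 4348 slope -0.172 z(Y=0) 0.1577 Y range [-0.0704  0.0741] x mid 0.0010 yaw err 0.003
scene slat 458 443 slope -0.171 z(Y=0) 0.1256 Y range [-0.1592  0.1473] x mid -0.0029 yaw err -0.000
scene level 161 130 slope -0.170 z(Y=0) 0.1620 Y range [-0.0742  0.0724] x mid -0.0013 yaw err -0.007
t 17.0 eef [0.5633 0.2381 0.2082] yaw 18.68 F [0.36 0.34 0.  ] w 0.0513
shift cm [-17.19   0.08   4.81] twist -0.003
```

Call:
step_arm:
  increments:
    - {"delta_pos": [-2.5,0,0],"twist": 0}
    - {"delta_pos": [-4,0,0],"twist": 0}
    - {"delta_pos": [-4,0,0],"twist": 0}
    - {"delta_pos": [-4,0,0],"twist": 0}
    - {"delta_pos": [-3,0.1,1],"twist": 0}
    - {"delta_pos": [0,0,3],"twist": 0}
    - {"delta_pos": [0,0,3],"twist": 0}
    - {"delta_pos": [0,0,1],"twist": 0}
    - {"delta_pos": [0,0,0],"twist": 0}
  fingers: 0
  squeeze: 40

```text
t: 17.9
eef_pos: [0.6195, 0.0729, 0.1276]
orientation: [0.583, 0.813, -0.001, -0.002]
ft_force: [-0.1, -0.0, 0.5]
width: 0.0003
```

Call:
step_arm:
  increments:
    - {"delta_pos": [0,0,0.5],"twist": 0}
    - {"delta_pos": [0,0,0.5],"twist": 0}
    - {"delta_pos": [0,0,0.5],"twist": 0}
    - {"delta_pos": [0,0,0],"twist": 0}
    - {"delta_pos": [0,0,0],"twist": 0}

```text
t: 18.4
eef_pos: [0.6215, 0.0729, 0.1149]
orientation: [0.583, 0.813, 0.0, 0.0]
ft_force: [1.8, 0.2, 3.6]
width: 0.0002
```

Contact came where expected. I'll press slowly.

Call:
step_arm:
  increments:
    - {"delta_pos": [0,0,0.2],"twist": 0}
    - {"delta_pos": [-0.04,0,0.3],"twist": 0}
    - {"delta_pos": [-0.04,0,0.4],"twist": 0}
    - {"delta_pos": [-0.04,0,0.4],"twist": 0}
    - {"delta_pos": [-0.04,0,0.4],"twist": 0}
    - {"delta_pos": [-0.04,0,0.4],"twist": 0}
    - {"delta_pos": [-0.04,0,0.4],"twist": 0}
    - {"delta_pos": [-0.04,0,0.4],"twist": 0}
    - {"delta_pos": [-0.04,0,0.4],"twist": 0}
    - {"delta_pos": [0,0,0.3],"twist": 0}
    - {"delta_pos": [0,0,0.2],"twist": 0}
    - {"delta_pos": [0,0,0],"twist": 0}
    - {"delta_pos": [0,0,0],"twist": 0}

```text
t: 19.7
eef_pos: [0.6219, 0.0698, 0.0764]
orientation: [0.583, 0.812, -0.0, -0.0]
ft_force: [0.8, -2.8, 5.2]
width: -0.0004
```

```bash
python3 - <<'E'
from chk import *
level('wrist');level('scene')
go([.619,.0755,.067],18.85)
E
```

```text
wrist slat 17068 17048 slope -0.022 z(Y=0) 0.1008 Y range [-0.1514 -0.0386] x mid -0.0002 yaw err -0.024
wrist level 8204 8204 slope -0.022 z(Y=0) 0.1368 Y range [-0.0813 -0.0467] x mid 0.0012 yaw err 0.002
scene slat 67 63 slope -0.016 z(Y=0) 0.1055 Y range [-0.1599 -0.0629] x mid -0.0027 yaw err 0.134
scene level few 0
t 19.8 eef [0.6219 0.0698 0.0764] yaw 18.68 F [ 0.18 -2.24  3.98] w 0.0001
shift cm [ 0.64 -0.09  0.94] twist -0.003
```

Slope left: 0.022 rad, or about 6 mm.

Call:
step_arm:
  increments:
    - {"delta_pos": [0,0,0.3],"twist": 0}
    - {"delta_pos": [0,0,0.3],"twist": 0}
    - {"delta_pos": [0,0,0],"twist": 0}
    - {"delta_pos": [0,0,0],"twist": 0}
    - {"delta_pos": [0,0,0],"twist": 0}

```text
t: 20.3
eef_pos: [0.622, 0.0698, 0.0704]
orientation: [0.583, 0.812, -0.0, -0.0]
ft_force: [0.8, -2.9, 5.1]
width: 0.0001
```

```bash
python3 - <<'E'
from chk import *
im=level('wrist').astype(np.uint8);im2=level('scene').astype(np.uint8)
go([.619,.0755,.067],18.85)
save('w8',np.hstack([cv2.resize(im,(480,360)),cv2.resize(im2[110:260,240:370],(312,360),interpolation=2)]))
E
```

```text
wrist slat 17034 17017 slope -0.001 z(Y=0) 0.0979 Y range [-0.1512 -0.0392] x mid -0.0002 yaw err -0.024
wrist level 8512 8512 slope -0.002 z(Y=0) 0.1339 Y range [-0.0822 -0.0473] x mid 0.0012 yaw err 0.001
scene slat 70 67 slope 0.015 z(Y=0) 0.1037 Y range [-0.1587 -0.0649] x mid -0.0029 yaw err 0.111
scene level few 0
t 20.4 eef [0.6219 0.0698 0.0704] yaw 18.68 F [ 1.11 -3.16  4.78] w 0.0003
shift cm [ 0.64 -0.09  0.34] twist -0.003
```

View pics/w8.png

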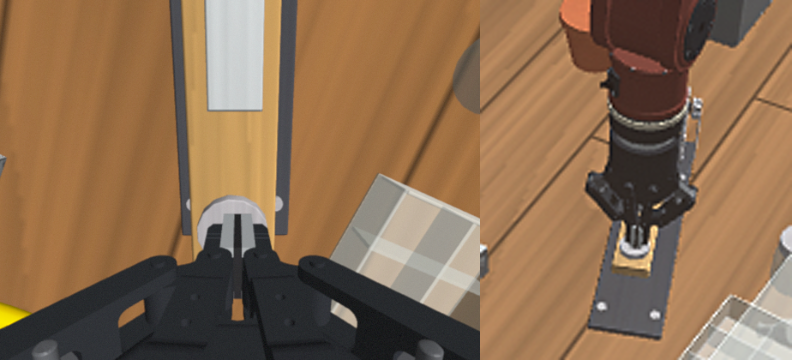

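The pad is pressed by the shut fingertips, at about (235,225). The slat and the level's end block are horizontal (slopes -0.001 and -0.002), and the level is clear of the fingers. Handing in.

```bash
python3 -c "
from station import *
print(finish_job())"
```

```text
the job is handed in; nothing more can be done
None
```

I stood the 150 mm level along the middle of the sloping slat and let go of it with the slat still up at rest. Then I pressed the pad down until the slat was horizontal and handed the job in while still holding it there, at about 20 s. No verdict was reported.

**Placement check, slat at rest:** the slat and level slopes were both 0.172 rad. The level was within about 2 mm of both the centre line and the middle.

**Last check, pressed:** by the wrist camera, the slat slope was -0.001 rad and the level's was -0.002 rad. The upward force on the tool was about 5 N, and the level was about 1 mm off the centre line. Only its free-end block was in view by then.

**What failed or disagreed:**
- **Reported TCP height:** both cameras showed the fingertips about 41 mm higher than the arm's reported TCP. My first two grasps closed above the level for that reason. I corrected for the offset, and contact with the pad then came where expected.
- **Scene camera at the end:** it read a slat slope of 0.015 rad, but from only 70 pixels because the arm hid most of the slat. I trusted the wrist camera.
- **Lowering onto the slat:** the first contact pushed the slat down about 0.035 rad for a moment. It returned to rest before I released the level.
- **Bystanders:** I did not measure them again at the end. I saw no contact with them in the pictures I took along the way.

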